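Start the ink-bottle roller past its lockout collar

TASK

Start the ink-bottle roller in the tattoo studio: lift the locking collar on its control lever, push the lever over the raised gate block in the middle to the other end of its slot, and let go so that the collar drops fully back down. Leave the plain ball-topped lever of the rinse tank where it is.

Things in the scene. Friction and masses are not known exactly. Their poses are not given: they have to be found in the camera images.
- drive_lever (a joint): Bottle roller's lever (rad): 10 mm steel rod, flat black cap 22 mm wide, in a slotted grey head 170x84 mm, 85 high, hinge 20 mm above the table. 0 upright; minus leans to the robot (parked; starts -0.45 to -0.38), plus away (running); stops at -0.45, 0.45. Stays where left (1.5 N at the collar). Mid-slot gate block, 10 mm long, 24 wide, top at 117 mm: a lowered collar stops there.
- lock_collar (a joint): How far the roller lever's lock collar is lifted along the lever (m): 0 is down, 0.016 is up against the cap. A spring holds it down (2 to 3.5 N to lift); let go, it drops. It clears the gate block when lifted more than 0.0105 and must be held up while the lever crosses; let go above the block it would rest on it.
- collar_center (a point): Centre of the lock collar, a grooved aluminium sleeve under the cap, 28 mm thick, 40 long. z: up along the lever, y: along the hinge, x: along the swing. The hinge is 105 mm (plus lift) below along z. Collar down, the cap's top is 46 mm above this point. Pinch the collar's upper half from above, a finger on each y side: all beside it (deck with lying bottles, -y side) is below 90 mm.
- drain_knob (a point): Centre of the black ball (28 mm) on the plain lever of the rinse tank, a lidded steel tank with a like grey control head, but no collar and no gate block. Not part of the job: leave it. Which machine stands left and which right varies.

How it is judged (in metres and radians):
On the way, in this order (a step that is already met when the one before it is completed fails the run):
1. the collar is lifted while the lever is still on the parked side (value of joint lock_collar above 0.0105 m and value of joint drive_lever below -0.12 rad), for 0.1 s.
2. the lever has been pushed past the gate block to the running side (value of joint drive_lever above 0.3 rad), for 0.1 s.
At the end, for the whole second after the job is handed in: The roller's lever stands at rest on the running side of the gate block, leaning away at more than 0.3 rad (its stop is at 0.45), with the collar let go and dropped to within 4 mm of fully down (value of joint drive_lever above 0.3 rad and value of joint lock_collar below 0.004 m and velocity of joint drive_lever between -0.05 and 0.05 rad/s); the robot touches nothing.
It fails at once if the rinse tank's plain lever is moved (its ball by more than 20 mm) (distance of drain_knob from where it was at the start of the episode above 0.02 m).
It also fails if it takes over 35 s, if anything falls off the work surface, if the arm or the gripper's body presses on something with over 40 N, if the wrist force passes 120 N, or if a joint passes its speed limit or range.

ROBOT

A 6-joint arm with a two-finger parallel gripper is mounted at the origin on the work surface. World frame = base frame: x ahead of the robot, y to its left, z up, the work surface at z = 0. Lengths are in mm, angles in degrees, forces in N, time in s.
With the tool pointing down it reaches from about 300 to 850 mm from the base axis. Payload 4.2 kg.
Tool frame: the origin (TCP) lies midway between the tips of the shut fingers; the grasp point (between the pads) lies 19 mm behind it; x points along the fingers, z is the direction in which the jaws open and shut, and the axes are right-handed (so a half turn about x gives the same grasp; the last joint's range is limited). The gripper opens to 91 mm and grips with 3 to 60 N. Pads are 32 mm wide; open, the fingers measure 118 mm over their backs; the gripper's body (76 mm by 178 mm) begins 60 mm behind the grasp point.
Start: joints at [-69.614, 18.312, 89.639, -0, 72.044, -1.146], TCP at [211.039, -534.889, 213.976] pointing down, gripper open.
Joint ranges: [-177.97, 177.97], [-48.28, 115.42], [12.27, 149.76], [-77.06, 257.06], [2.81, 150.46], [-146.56, 146.56]. Speed limits (degrees/s): [147.25, 147.25, 180, 180, 180, 180].

INTERFACE

Orientations are given as [roll, pitch, yaw] about the fixed x, y, z axes, in that order (R = Rz(yaw) Ry(pitch) Rx(roll)).
In Python, from workcell import env gives the robot as it stands.
- The arm moves only by the tool send_rows, never from a script. Its argument "commands" is a list that holds one entry, the list of rows, each a list of 6 numbers: the shift along the tool's x, y, z normalised to -1 to 1, where 1 is 0.1 m, then the turn, a rotation vector about the tool's x, y, z normalised to -1 to 1, where 1 is 2 pi rad. In form: [[[x, y, z, wx, wy, wz], ...]]. A call has 1 to 20 rows; each row is the pose to reach, as a shift and turn from the pose commanded when the call began, along the tool's axes at that moment, turning the shorter way round; what a row does not reach only later rows make up. A row lasts 1/8 s, in which the tool goes at most 62.5 mm and 10.7 degrees, less where a joint would pass 70% of its speed; a pose out of reach is approached as far as the arm can. A call with a number of a shift or a turn outside -1 to 1 is refused whole. A call with a gripper value outside its range is refused whole. "jaw" is the closure, from -1 (fully open) to 1 (shut), so that 0 is half open, set as the call begins (left out, the last holds). The fingers move at their own pace and stop on an object; "force" is the grip in N (left out, the last holds). Time passes only in rows, so rows that repeat a pose let the fingers close. It gives the time, the measured TCP pose, the force and the opening at its end, in the units of the state.
- env.state(): the state, without advancing time (a new reading comes with each control period).
- env.grab_frame(name): name is "scene" or "top" or "wrist"; returns (picture, depth): 480x640x3 uint8, red, green, blue; 480x640 float32, mm along the optical axis (not along the pixel's ray), 0 where there is no reading.
- env.get_calibration(name): a dict with "mtx" (3x3 intrinsics, pixels), "camera_from_world" (4x4, takes a point from world to camera coordinates). Camera axes: x right, y up, looking along -z (the intrinsics and any distortion apply to the point x, -y, -z); pixel columns grow to the right and rows downward; lengths in mm; the calibration is good to about 2 mm. The wrist camera is an equidistant fisheye: a pixel r from the principal point sees the ray r / f radians off the axis. A picture is of the moment at which its call begins: read the wrist's pose just before it. get_calibration takes no time and is no camera call; for the wrist camera it gives the pose at the moment of the call.
- env.job_done(): hands the job in, once; it reports no verdict.
The state is a dict: "time_s": time; "qpos": joint angles; "qvel": joint speeds; "effort": joint torques, N m; "ee_pos": TCP position; "ee_rot": TCP orientation; "force": force on the tool from outside, world axes, zero at the start; "torque": the same for the moment, N m; "gripper_width": finger opening in mm.
Only numpy, scipy, OpenCV 4.12 (cv2) and the standard library are available. Lean on these libraries where they do the work, as an engineer would, in place of code of your own. Each camera call takes 0.05 s, during which the arm holds its last target.

## Working session

There is one attempt and no reset: what is moved stays moved. The work goes in short steps, Python scripts to look and compute and a tool call to move; the robot and the scene stay as the last step left them, time stands still between calls to the robot, and variables do not carry over. Pictures are saved under pics/ and viewed, and the job is handed in when it is done.

Besides the shell and the picture viewer there is one more tool, called after ">>>" by a JSON object that holds its "api" and its "payload". send_rows: Moves the arm, as the interface text tells. Its arguments: {"type":"object","properties":{"commands":{"type":"array","items":{"type":"array","items":{"type":"array","items":{"type":"number","minimum":-1,"maximum":1}}}},"jaw":{"type":"number"},"force":{"type":"number"}},"required":["commands"]}

```bash
ls; mkdir -p pics; cat > h.py <<'E'
import numpy as np,cv2
from workcell import env
def save(n,fn):
    p,d=env.grab_frame(n); cv2.imwrite('pics/'+fn+'.png',p[:,:,::-1]); np.save('pics/'+fn+'_d.npy',d); return p,d
def unproj(n,u,v,d,c=None):
    c=c or env.get_calibration(n); K=np.array(c['mtx']);T=np.array(c['camera_from_world'])
    x=(u-K[0,2])/K[0,0]*d; y=(v-K[1,2])/K[1,1]*d
    return (np.linalg.inv(T)@np.array([x,-y,-d,1]))[:3]
E
python3 - <<'E'
from h import *
print(env.state())
for n in('scene','top','wrist'):
    save(n,n+'0'); print(n,env.get_calibration(n))
E
```

```text
pics
{'time_s': 0.0, 'qpos': array([-6.96156925e+01,  1.83514132e+01,  8.97080855e+01, -2.44105242e-03,
        7.20427471e+01, -1.14713944e+00]), 'qvel': array([ 0.05505526, -0.0521813 , -0.06906011,  0.02490752,  0.08825047,
       -0.01943389]), 'effort': array([-3.25532192e-04, -4.12468994e+01, -2.31970525e+01,  7.25429133e-02,
        4.57368081e-02, -1.45652607e-04]), 'ee_pos': array([ 210.8290573, -534.4008385,  213.111183 ]), 'ee_rot': array([-179.84685269,   89.89772779,  111.68534894]), 'force': array([-0.06179505, -0.34111925,  0.10791748]), 'torque': array([-0.02520761,  0.01826445,  0.01371309]), 'gripper_width': 91.32779926501213}
scene {'mtx': array([[442.49686776,   0.        , 317.77967925],
       [  0.        , 442.49686776, 236.02800151],
       [  0.        ,   0.        ,   1.        ]]), 'camera_from_world': array([[-8.43036371e-01,  5.37479915e-01,  2.01250376e-02,
         4.14283081e+02],
       [-3.22845143e-01, -5.35599965e-01,  7.80322812e-01,
         1.03677022e+02],
       [ 4.30186808e-01,  6.51343241e-01,  6.25053031e-01,
        -9.96069200e+02],
  
[... 446 characters left out ...]
    [-5.10796240e-02, -2.50720355e-02,  9.98379820e-01,
        -8.85363398e+02],
       [ 0.00000000e+00,  0.00000000e+00,  0.00000000e+00,
         1.00000000e+00]])}
wrist {'mtx': array([[371.64829954,   0.        , 319.5914078 ],
       [  0.        , 371.64829954, 236.97774861],
       [  0.        ,   0.        ,   1.        ]]), 'camera_from_world': array([[ 3.66703799e-01, -9.30337614e-01, -4.97440630e-04,
        -5.74286324e+02],
       [ 8.97269114e-01,  3.53810639e-01, -2.64057130e-01,
         3.09934589e+01],
       [ 2.45838280e-01,  9.63844146e-02,  9.64506913e-01,
        -3.90442991e+02],
       [ 0.00000000e+00,  0.00000000e+00,  0.00000000e+00,
         1.00000000e+00]])}
```

View pics/scene0.png

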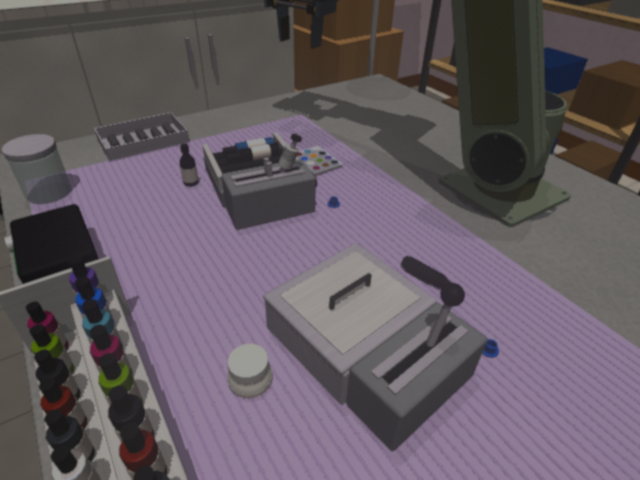

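View pics/top0.png

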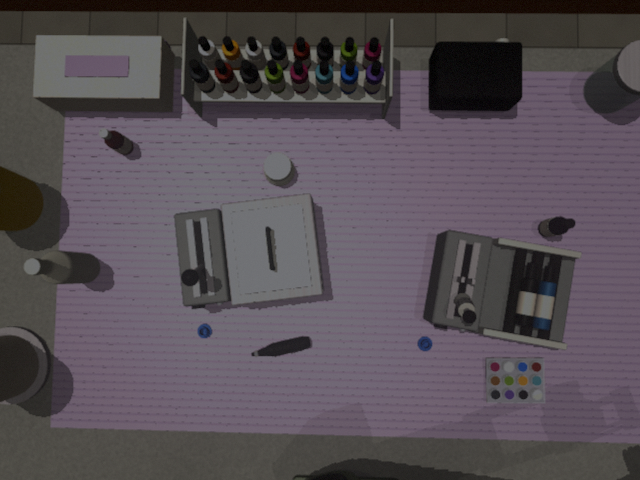

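The top view shows the roller on the right: slot at (465,270), cap at about (467,314). The rinse tank is on the left, with its ball at (190,277). I'll zoom in and measure.

```bash
python3 - <<'E'
from h import *
t=cv2.imread('pics/top0.png');s=cv2.imread('pics/scene0.png')
a=cv2.resize(t[220:350,420:590],None,fx=4.6,fy=4.6,interpolation=cv2.INTER_CUBIC);cv2.imwrite('pics/tz.png',cv2.convertScaleAbs(a,alpha=1.8))
a=cv2.resize(s[125:230,195:345],None,fx=5,fy=5,interpolation=cv2.INTER_CUBIC);cv2.imwrite('pics/sz.png',cv2.convertScaleAbs(a,alpha=1.8))
dt=np.load('pics/top0_d.npy')
for u,v in [(467,314),(467,317),(464,305),(461,300),(445,240),(488,240),(440,320),(478,325),(465,281),(450,270),(484,280)]:
    print(u,v,unproj('top',u,v,dt[v,u]).round(1))
E
```

```text
467 314 [ 428.6 -183.8  160.5]
467 317 [ 423.5 -185.   156.7]
464 305 [ 441.6 -185.4  138.3]
461 300 [ 449.2 -183.3  128.5]
445 240 [ 552.9 -167.1   84.1]
488 240 [ 554.2 -243.    84. ]
440 320 [ 411.1 -159.2   83.9]
478 325 [ 403.4 -227.    79.8]
465 281 [ 480.7 -202.    86.4]
450 270 [ 499.6 -175.4   87. ]
484 280 [ 483.2 -236.    84.3]
```

View pics/tz.png

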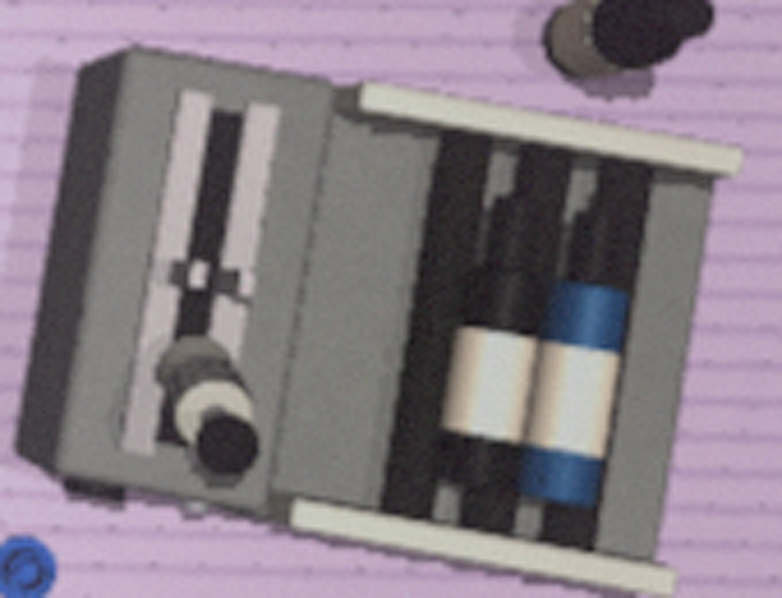

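View pics/sz.png

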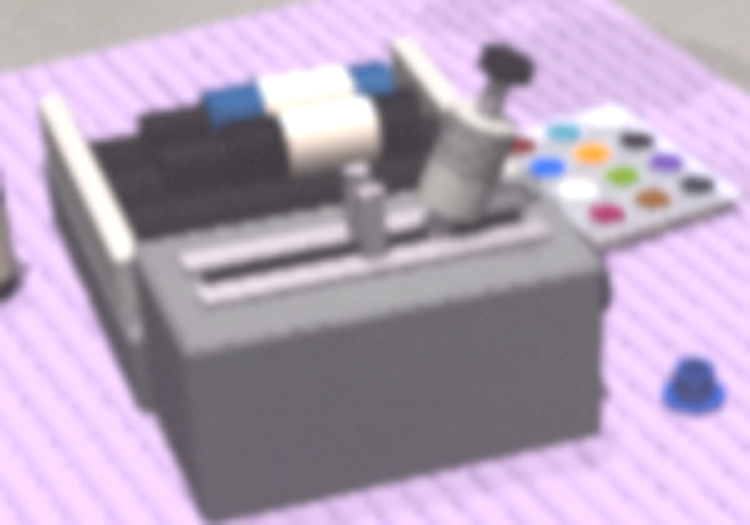

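View pics/wrist0.png

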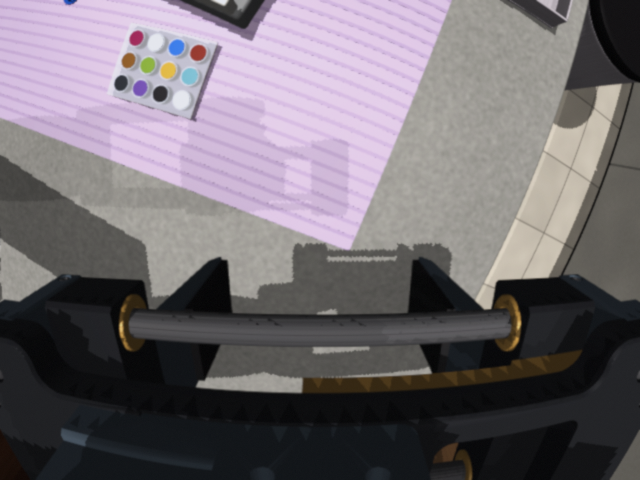

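```bash
cat >> h.py <<'E'
def ray(n,u,v):
    c=env.get_calibration(n);K=np.array(c['mtx']);T=np.array(c['camera_from_world'])
    R=T[:3,:3]; o=-R.T@T[:3,3]; d=R.T@np.array([(u-K[0,2])/K[0,0],-(v-K[1,2])/K[1,1],-1]); return o,d/np.linalg.norm(d)
def plane(n,u,v,z):
    o,d=ray(n,u,v); return o+d*(z-o[2])/d[2]
def tri(n1,p1,n2,p2):
    o1,d1=ray(n1,*p1);o2,d2=ray(n2,*p2)
    A=np.stack([d1,-d2],1);s=np.linalg.lstsq(A,o2-o1,rcond=None)[0]
    a=o1+d1*s[0];b=o2+d2*s[1];return (a+b)/2,np.linalg.norm(a-b)
E
python3 - <<'E'
from h import *
tz=lambda x,y:(420+(x+.5)/4.6-.5,220+(y+.5)/4.6-.5)
sz=lambda x,y:(195+(x+.5)/5-.5,125+(y+.5)/5-.5)
for nm,p in dict(farL=(138,50),farR=(333,85),nearL=(60,475),nearR=(268,525)).items(): print(nm,plane('top',*tz(*p),85).round(1))
for nm,p in dict(slotfar=(228,115),slotfarL=(196,92),slotfarR=(265,106),slotnearL=(138,452)).items(): print(nm,plane('top',*tz(*p),87).round(1))
print('far/near corners scene z85')
for nm,p in dict(farL=(190,352),nearL=(604,268),farR=(140,245)).items(): print(nm,plane('scene',*sz(*p),85).round(1))
print('strip scene');
for p in [(205,296),(550,228),(185,262)]: print(plane('scene',*sz(*p),87).round(1))
print('cap',tri('top',tz(228,444),'scene',sz(505,60)))
print('block L',plane('top',*tz(178,272),117),plane('top',*tz(247,285),117))
# depth clouds
c=env.get_calibration('top');d=np.load('pics/top0_d.npy')
P=np.array([np.r_[u,v,unproj('top',u,v,d[v,u],c)] for v in range(220,350) for u in range(425,500) if d[v,u]>0])
m=(P[:,4]>110)&(P[:,3]<-150)&(P[:,3]>-240)
Q=P[m]
for lo,hi in[(110,122),(122,130),(130,140),(140,150),(150,158),(158,170)]:
    k=Q[(Q[:,4]>=lo)&(Q[:,4]<hi)]
    if len(k):print(lo,len(k),k[:,2:].mean(0).round(1),k[:,2:].min(0).round(1),k[:,2:].max(0).round(1))
E
```

```text
farL [ 569.9 -174.9   85. ]
farR [ 557.7 -249.7   85. ]
nearL [ 405.9 -146.    85. ]
nearR [ 388.7 -225.2   85. ]
slotfar [ 545.2 -208.9   87. ]
slotfarL [ 553.9 -196.7   87. ]
slotfarR [ 549.  -223.1   87. ]
slotnearL [ 415.5 -175.2   87. ]
far/near corners scene z85
farL [ 571.3 -166.4   85. ]
nearL [ 410.3 -139.    85. ]
farR [ 557.  -245.8   85. ]
strip scene
[ 552.  -195.7   87. ]
[ 414.3 -172.7   87. ]
[ 548.4 -222.    87. ]
cap (array([ 424.7468898 , -188.88820803,  154.97512075]), np.float64(0.2388502164419061))
block L [ 484.58407882 -181.79340699  117.        ] [ 480.29142649 -207.12303526  117.        ]
110 116 [ 466.2 -190.9  116.1] [ 433.5 -208.9  110. ] [ 489.4 -176.4  121.8]
122 41 [ 446.1 -184.4  126.2] [ 426.  -199.7  122.1] [ 454.2 -176.2  129.8]
130 166 [ 439.5 -187.6  135.3] [ 424.4 -203.3  130.1] [ 451.2 -175.6  139.9]
140 7 [ 438.8 -190.8  140.8] [ 433.6 -196.3  140. ] [ 445.1 -186.   142. ]
150 75 [ 422.7 -185.8  155.8] [ 415.1 -197.4  151.1] [ 434.7 -177.4  158. ]
158 70 [ 428.  -188.4  160. ] [ 419.  -197.2  158. ] [ 434.8 -177.6  162.1]
```

```bash
cat >> h.py <<'E'
import json,os
from scipy.spatial.transform import Rotation as Ro
def load():
    if os.path.exists('cmd.json'):
        j=json.load(open('cmd.json'));return np.array(j['p']),Ro.from_quat(j['q'])
    # start: z axis pitched as measured
    s=env.state(); return np.array([211.039,-534.889,213.976]),Ro.from_euler('xyz',s['ee_rot'],degrees=True)
def store(p,R): json.dump(dict(p=list(p),q=list(R.as_quat())),open('cmd.json','w'))
def apply(row):  # after sending, record last row
    p,R=load(); row=np.array(row,float); p2=p+R.apply(row[:3]*100); R2=R*Ro.from_rotvec(row[3:]*2*np.pi); store(p2,R2)
C=np.array([482,-197,20.]); YAW=np.radians(-9.2); SGN=1
def pose(th,r,lat=0,tilt=None):
    ex=np.array([np.cos(YAW),np.sin(YAW),0]);ey=np.array([-np.sin(YAW),np.cos(YAW),0])
    ax=ex*np.sin(th)+np.array([0,0,np.cos(th)])
    p=C+ax*r+ey*lat
    t=th if tilt is None else tilt
    x=-(ex*np.sin(t)+np.array([0,0,np.cos(t)])); z=SGN*ey; y=np.cross(z,x)
    return p,Ro.from_matrix(np.stack([x,y,z],1))
def row(p,R):
    p0,R0=load(); return np.r_[R0.inv().apply(p-p0)/100,(R0.inv()*R).as_rotvec()/2/np.pi]
E
python3 - <<'E'
import h; from h import *
p,R=load();store(p,R);print(R.as_matrix().round(2))
for s in(1,-1):
    h.SGN=s; print(s,row(*pose(-.4,190)).round(3), pose(-.4,190)[0])
E
```

```text
[[-0.    0.93  0.37]
 [ 0.    0.37 -0.93]
 [-1.    0.   -0.  ]]
1 [ 0.193  3.124 -2.527 -0.407 -0.083 -0.023] [ 408.96229608 -185.17047326  195.00158886]
-1 [ 0.193  3.124 -2.527  0.084 -0.017  0.062] [ 408.96229608 -185.17047326  195.00158886]
```

>>> {"api": "send_rows", "payload": {"commands": [[[-0.2,1,-0.8,0,0,0],[-0.2,1,-0.8,0,0,0],[-0.2,1,-0.8,0,0,0]]], "jaw": -1}}

```text
time_s: 0.52
ee_pos: [276.0, -421.1, 234.7]
ee_rot: [63.2, 90.0, -5.1]
force: [-0.7, -1.5, -0.2]
gripper_width: 91.0
```

>>> {"api": "send_rows", "payload": {"commands": [[[0,1,-0.8,0,0,0],[0,1,-0.8,0,0,0],[0,1,-0.8,0,0,0],[0,1,-0.8,0,0,0]]]}}

```text
time_s: 1.02
ee_pos: [338.3, -313.4, 233.9]
ee_rot: [-46.9, 89.9, -115.4]
force: [-0.2, -1.3, 0.5]
gripper_width: 90.8
```

```bash
python3 - <<'E'
import h; from h import *
apply([-0.2,1,-0.8,0,0,0]);apply([0,1,-0.8,0,0,0]);h.SGN=-1
print(load()[0],env.state()['ee_pos'],row(*pose(-.4,200)).round(3),env.state()['qpos'])
E
sed -i 's/SGN=1$/SGN=-1/' h.py
```

```text
[ 338.38070669 -312.68300996  234.18955305] [ 338.26233247 -313.35802802  233.85864731] [ 0.301  1.091 -0.947  0.084 -0.017  0.062] [-4.42010646e+01  7.19261142e+00  1.01560301e+02 -5.70482080e-02
  7.12286822e+01  2.42518929e+01]
```

>>> {"api": "send_rows", "payload": {"commands": [[[0,0.8,-0.7,0.084,-0.017,0.062],[0,0.8,-0.7,0.084,-0.017,0.062],[0,0.8,-0.7,0.084,-0.017,0.062],[0,0.8,-0.7,0.084,-0.017,0.062],[0,0.8,-0.7,0.084,-0.017,0.062],[0,0.8,-0.7,0.084,-0.017,0.062]]]}}

```text
time_s: 1.78
ee_pos: [387.3, -219.6, 234.3]
ee_rot: [89.8, 67.1, -9.3]
force: [0.2, -0.6, 0.7]
gripper_width: 91.3
```

```bash
python3 - <<'E'
import h; from h import *
apply([0,.8,-.7,.084,-.017,.062])
s=env.state();print(load()[0],s['ee_pos'],load()[1].as_euler('xyz',degrees=True),s['ee_rot'],row(*pose(-.4,190)).round(3),s['qpos'])
save('wrist','w1');print(env.get_calibration('wrist'))
E
```

```text
[ 387.11198772 -218.20944986  234.28278509] [ 387.28933652 -219.64716622  234.30277654] [90.15996468 67.16480272 -8.97663244] [89.82378423 67.13734738 -9.32171816] [ 0.426 -0.002 -0.36   0.    -0.     0.   ] [-39.53450669  -4.65047556 117.7156498   15.2678998   47.94010649
  51.24455241]
{'mtx': array([[371.64829954,   0.        , 319.5914078 ],
       [  0.        , 371.64829954, 236.97774861],
       [  0.        ,   0.        ,   1.        ]]), 'camera_from_world': array([[-1.59175136e-01, -9.87247777e-01,  2.25870926e-03,
        -1.56008451e+02],
       [ 9.78657487e-01, -1.57488087e-01,  1.32011460e-01,
        -4.70163015e+02],
       [-1.29972301e-01,  2.32234449e-02,  9.91245617e-01,
        -3.61559787e+02],
       [ 0.00000000e+00,  0.00000000e+00,  0.00000000e+00,
         1.00000000e+00]])}
```

View pics/w1.png

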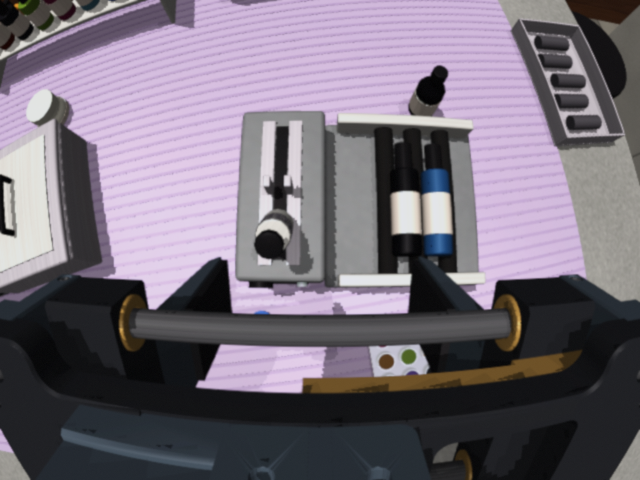

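The wrist view shows the head squarely aligned: cap at (270,243), gate block at (277,185), slot running up to (282,125). Next I cast these points as rays.

```bash
cat >> h.py <<'E'
def wplane(cal,u,v,z):
    K=np.array(cal['mtx']);T=np.array(cal['camera_from_world']);a=np.array([u-K[0,2],v-K[1,2]])/K[0,0];t=np.linalg.norm(a)
    dc=np.array([a[0]*np.sin(t)/t,-a[1]*np.sin(t)/t,-np.cos(t)]);R=T[:3,:3];o=-R.T@T[:3,3];d=R.T@dc
    return o+d*(z-o[2])/d[2]
def loc(p):
    ex=np.array([np.cos(YAW),np.sin(YAW)]);ey=np.array([-np.sin(YAW),np.cos(YAW)]);q=p[:2]-C[:2];return np.array([q@ex,q@ey])
E
python3 - <<'E'
from h import *
im=cv2.imread('pics/w1.png');a=cv2.resize(im[100:300,225:340],None,fx=5,fy=5,interpolation=cv2.INTER_CUBIC)[:1000];cv2.imwrite('pics/w1z.png',cv2.resize(cv2.convertScaleAbs(a,alpha=1.4),None,fx=.6,fy=.6,interpolation=cv2.INTER_AREA))
E
```

```text
(no output)
```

View pics/w1z.png

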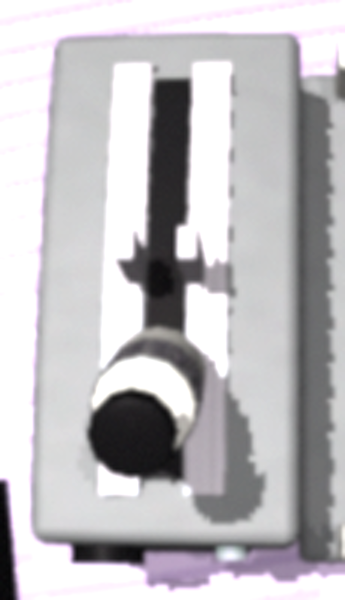

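```bash
python3 - <<'E'
from h import *
c=env.get_calibration('wrist')
f=lambda x,y:(225+x/3.,100+y/3.)
for nm,x,y,z in [('cap',132,433,159),('stripFL',112,62,87),('stripFR',231,62,87),('stripNL',97,495,87),('stripNR',224,494,87),('headFL',55,38,85),('headFR',299,38,85),('headNL',33,540,85),('headNR',297,543,85),('slotFar',172,80,87),('collar top left',93,395,131),('collar top right',200,385,131)]:
    p=wplane(c,*f(x,y),z);print(nm,p.round(1),loc(p).round(1))
o=-np.array(c['camera_from_world'])[:3,:3].T@np.array(c['camera_from_world'])[:3,3]
# cap height by two views: wrist ray & top ray
p=wplane(c,*f(132,433),0);d1=(p-o)/np.linalg.norm(p-o)
o2,d2=ray('top',420+228.5/4.6-.5,220+444.5/4.6-.5)
s=np.linalg.lstsq(np.stack([d1,-d2],1),o2-o,rcond=None)[0];a=o+d1*s[0];b=o2+d2*s[1];print((a+b)/2,np.linalg.norm(a-b),loc((a+b)/2))
E
```

```text
cap [ 423.1 -189.3  159. ] [-59.3  -1.9]
stripFL [ 555.4 -190.1   87. ] [71.4 18.5]
stripFR [ 548.3 -228.8   87. ] [ 70.5 -20.8]
stripNL [ 415.7 -167.7   87. ] [-70.1  18.4]
stripNR [ 410.1 -205.8   87. ] [-69.6 -20.2]
headFL [ 569.4 -171.7   85. ] [82.2 38.9]
headFR [ 554.5 -252.3   85. ] [ 80.4 -43. ]
headNL [ 405.2 -145.6   85. ] [-84.   38.5]
headNR [ 392.2 -225.1   85. ] [-84.2 -42.1]
slotFar [ 545.2 -208.9   87. ] [64.2 -1.6]
collar top left [ 438.6 -177.2  131. ] [-46.1  12.6]
collar top right [ 436.6 -205.8  131. ] [-43.4 -15.9]
[ 424.29034948 -189.00041633  153.9672828 ] 1.0745817975080096 [-58.24627181  -1.33000832]
```

Wrist, top and scene views agree: lateral offset −1.5 mm, cap height about 155–159, lever about −0.40 rad.

```bash
sed -i 's/^C=.*/C=np.array([481.3,-198.4,20.])/' h.py; python3 - <<'E'
from h import *
for r in (190,95): print(row(*pose(-.4,r)).round(4))
# use measured offset too
s=env.state();print(s['ee_pos']-load()[0])
E
```

```text
Traceback (most recent call last):
  File "h.py", line 30, in pose
    ex=np.array([np.cos(YAW),np.sin(YAW),0]);ey=np.array([-np.sin(YAW),np.cos(YAW),0])
                        ^^^
NameError: name 'YAW' is not defined
```

```bash
sed -i 's/^C=.*/C=np.array([481.3,-198.4,20.]);YAW=np.radians(-9.2);SGN=-1/' h.py; python3 - <<'E'
from h import *
for r in (190,95): print(row(*pose(-.4,r)).round(4))
s=env.state();print(s['ee_pos']-load()[0])
E
```

```text
[ 4.239e-01 -6.400e-03 -3.455e-01  1.000e-04 -2.000e-04  2.000e-04]
[ 1.3739e+00 -5.0000e-03 -3.4410e-01  1.0000e-04 -2.0000e-04  2.0000e-04]
[ 0.40929478 -1.24272663  0.01529252]
```

>>> {"api": "send_rows", "payload": {"commands": [[[0,-0.006,-0.345,0,0,0],[0.42,-0.006,-0.345,0,0,0],[0.42,-0.006,-0.345,0,0,0],[0.42,-0.006,-0.345,0,0,0]]]}}

```text
time_s: 2.33
ee_pos: [408.7, -187.2, 195.8]
ee_rot: [89.9, 67.1, -9.2]
force: [0.2, 0.1, -0.1]
gripper_width: 91.2
```

```bash
python3 - <<'E'
from h import *
apply([.42,-.006,-.345,0,0,0])
s=env.state();print(s['ee_pos']-load()[0],s['ee_rot'],load()[1].as_euler('xyz',degrees=True),loc(s['ee_pos']))
save('wrist','w2');s=env.state();print(s['ee_pos']-load()[0],loc(s['ee_pos']));save('scene','s2')
print(row(*pose(-.4,95)).round(4))
E
```

```text
[ 0.59581723 -0.63866432  0.396529  ] [89.91675131 67.10087397 -9.18890217] [90.15996468 67.16480272 -8.97663244] [-73.41836996  -0.58569436]
[ 0.63958154 -0.76707418  0.76545286] [-73.35463831  -0.70545531]
[ 9.539e-01  1.000e-03  9.000e-04  1.000e-04 -2.000e-04  2.000e-04]
```

View pics/w2.png

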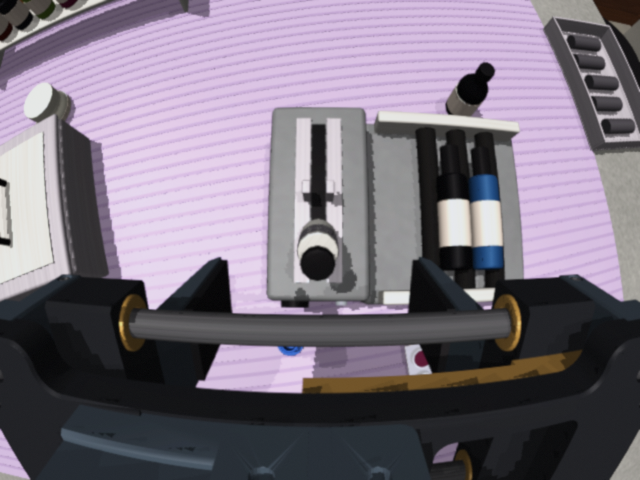

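View pics/s2.png

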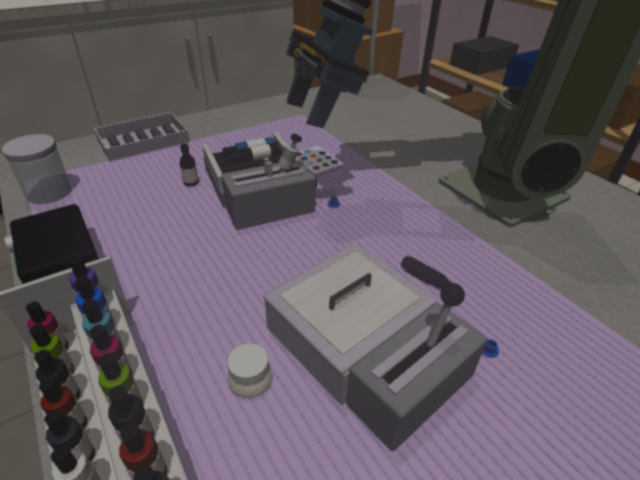

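The lever sits midway between the fingers (cap at column 318, fingers at 218 and 420). Descending along the lever axis.

>>> {"api": "send_rows", "payload": {"commands": [[[0.2,0,0,0,0,0],[0.4,0,0,0,0,0],[0.6,0,0,0,0,0],[0.8,0,0,0,0,0],[0.95,0,0,0,0,0],[0.95,0,0,0,0,0]]]}}

```text
time_s: 3.18
ee_pos: [444.7, -192.8, 107.5]
ee_rot: [90.0, 67.2, -9.1]
force: [-0.9, 0.2, -0.9]
gripper_width: 91.5
```

```bash
python3 - <<'E'
from h import *
apply([.95,0,0,0,0,0])
s=env.state();print(s['ee_pos']-load()[0],s['ee_rot'],s['force'],pose(-.4,95)[0],s['ee_pos'],s['qpos'])
save('wrist','w3');save('scene','s3')
im=cv2.imread('pics/s3.png');cv2.imwrite('pics/s3z.png',cv2.convertScaleAbs(cv2.resize(im[90:230,195:375],None,fx=4,fy=4,interpolation=cv2.INTER_CUBIC),alpha=1.8))
E
```

```text
[ 0.13657481 -0.44695346 -0.30426659] [90.01895284 67.15122368 -9.12211704] [-0.85739962  0.1790044  -0.93611758] [ 444.78114804 -192.48523663  107.50079443] [ 444.68939929 -192.80077192  107.52043614] [-30.41017597   7.71996793 126.70617062  19.19865413  25.38499369
  52.80423927]
```

View pics/w3.png

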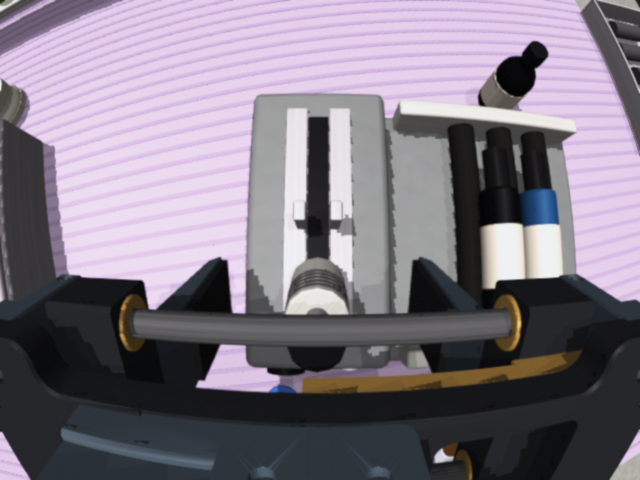

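View pics/s3z.png

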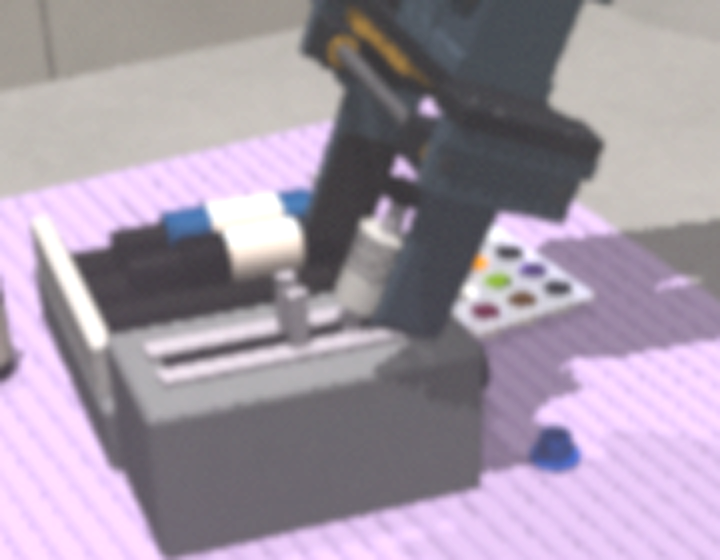

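Fingers straddle the collar. Closing.

>>> {"api": "send_rows", "payload": {"commands": [[[0,0,0,0,0,0],[0,0,0,0,0,0],[0,0,0,0,0,0],[0,0,0,0,0,0],[0,0,0,0,0,0],[0,0,0,0,0,0],[0,0,0,0,0,0],[0,0,0,0,0,0]]], "jaw": 1, "force": 35}}

```text
time_s: 4.28
ee_pos: [444.3, -191.7, 107.3]
ee_rot: [90.2, 67.2, -8.9]
force: [0.1, 4.9, 1.9]
gripper_width: 27.3
```

>>> {"api": "send_rows", "payload": {"commands": [[[-0.05,0,-0.01,0,0,0],[-0.1,0,-0.01,0,0,0],[-0.135,0,-0.01,0,0,0],[-0.135,0,-0.01,0,0,0],[-0.135,0,-0.01,0,0,0]]]}}

```text
time_s: 4.9
ee_pos: [439.3, -190.7, 119.8]
ee_rot: [90.0, 67.2, -9.1]
force: [-0.5, 0.0, -3.4]
gripper_width: 27.4
```

```bash
python3 - <<'E'
from h import *
apply([-.135,0,-.01,0,0,0])
s=env.state();print(s['ee_pos']-load()[0],s['ee_rot'],s['force'],s['ee_pos'],s['gripper_width'])
d=s['ee_pos']-C;print(np.linalg.norm(d),loc(s['ee_pos']))
save('wrist','w4');save('scene','s4')
im=cv2.imread('pics/s4.png');cv2.imwrite('pics/s4z.png',cv2.convertScaleAbs(cv2.resize(im[90:230,195:375],None,fx=4,fy=4,interpolation=cv2.INTER_CUBIC),alpha=1.8))
E
```

```text
[-0.18838297 -0.12918115 -0.51569761] [89.97107718 67.1503253  -9.14596298] [-4.93442699e-01  1.10301982e-03 -3.37488167e+00] [ 439.34807777 -190.67818683  119.75202508] 27.44689001173611
108.48989208343137 [-42.64683649   0.91515866]
```

View pics/w4.png

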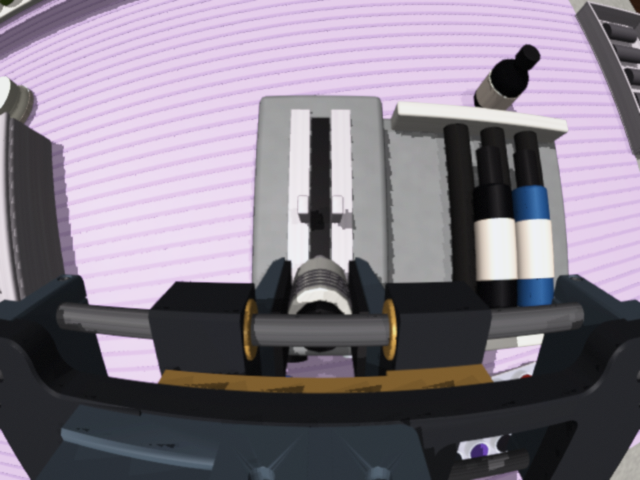

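View pics/s4z.png

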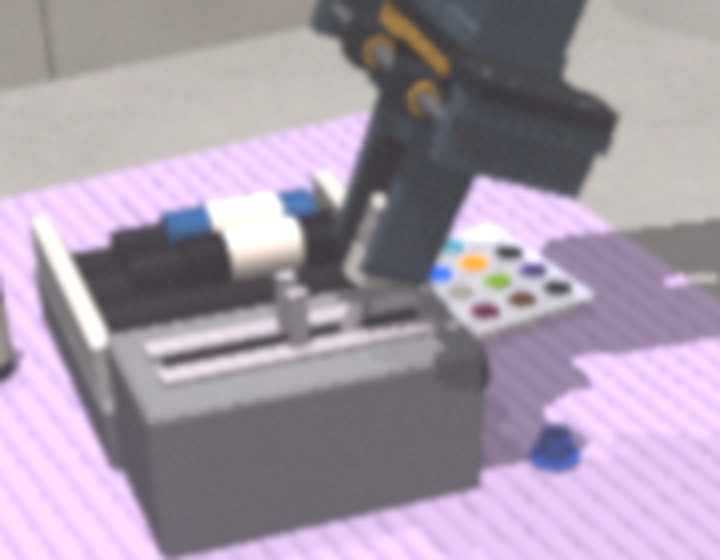

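```bash
python3 - <<'E'
from h import *
p0,R0=load();th0=np.arctan2(loc(p0)[0],p0[2]-20);r0=np.hypot(loc(p0)[0],p0[2]-20);print(th0,r0,loc(p0))
for th in np.linspace(-.35,.42,16):
    print(round(th,3),[float(x) for x in row(*pose(th,108.7,.9)).round(3)])
E
```

```text
-0.4007529245293774 108.89580635777867 [-42.48153046   1.07279695]
-0.35 [0.003, 0.055, 0.002, 0.0, -0.0, -0.008]
-0.299 [0.007, 0.111, 0.002, 0.0, -0.0, -0.016]
-0.247 [0.014, 0.166, 0.002, 0.0, -0.0, -0.024]
-0.196 [0.024, 0.221, 0.002, 0.0, -0.0, -0.032]
-0.145 [0.037, 0.275, 0.002, 0.0, -0.0, -0.04]
-0.093 [0.052, 0.329, 0.002, 0.0, -0.0, -0.049]
-0.042 [0.07, 0.382, 0.002, 0.0, -0.0, -0.057]
0.009 [0.091, 0.434, 0.002, 0.0, -0.0, -0.065]
0.061 [0.115, 0.484, 0.002, 0.0, -0.0, -0.073]
0.112 [0.141, 0.534, 0.002, 0.0, -0.0, -0.081]
0.163 [0.169, 0.582, 0.002, 0.0, -0.0, -0.089]
0.215 [0.2, 0.628, 0.003, 0.0, -0.0, -0.098]
0.266 [0.233, 0.673, 0.003, 0.0, -0.0, -0.106]
0.317 [0.269, 0.716, 0.003, 0.0, -0.0, -0.114]
0.369 [0.306, 0.757, 0.003, 0.0, -0.0, -0.122]
0.42 [0.346, 0.796, 0.003, 0.0, -0.0, -0.13]
```

Swinging first to about −0.1, before the block, to check the forces.

>>> {"api": "send_rows", "payload": {"commands": [[[0.003,0.055,0.002,0,0,-0.008],[0.007,0.111,0.002,0,0,-0.016],[0.014,0.166,0.002,0,0,-0.024],[0.024,0.221,0.002,0,0,-0.032],[0.024,0.221,0.002,0,0,-0.032]]]}}

```text
time_s: 5.62
ee_pos: [461.2, -194.3, 126.0]
ee_rot: [90.0, 78.7, -9.1]
force: [0.5, -1.1, -3.4]
gripper_width: 27.2
```

```bash
python3 - <<'E'
from h import *
apply([0.024, 0.221, 0.002, 0, 0, -0.032])
s=env.state();l=loc(s['ee_pos']);print(s['ee_pos']-load()[0],s['force'],s['torque'],s['gripper_width'],np.arctan2(l[0],s['ee_pos'][2]-20),np.hypot(l[0],s['ee_pos'][2]-20),s['qpos'])
for th in np.linspace(-.15,.42,12):
    print(round(th,3),[float(x) for x in row(*pose(th,108.9,.9)).round(3)])
E
```

```text
[ 0.65108373 -0.14885008 -0.67144827] [ 0.4615138  -1.07925594 -3.43334525] [-0.03310782  0.46340766 -0.07671876] 27.233364715403493 -0.19124743782158166 107.92849790852188 [-26.40981208  11.13200362 114.93839322   4.89977334  43.19994245
  69.40347415]
-0.15 [-0.001, 0.05, -0.0, 0.0, -0.0, -0.008]
-0.098 [0.004, 0.106, 0.0, 0.0, -0.0, -0.016]
-0.046 [0.011, 0.162, 0.0, 0.0, -0.0, -0.024]
0.005 [0.021, 0.218, 0.0, 0.0, -0.0, -0.032]
0.057 [0.033, 0.273, 0.0, 0.0, -0.0, -0.041]
0.109 [0.049, 0.327, 0.0, 0.0, -0.0, -0.049]
0.161 [0.067, 0.38, 0.0, 0.0, -0.0, -0.057]
0.213 [0.089, 0.433, 0.001, 0.0, -0.0, -0.065]
0.265 [0.112, 0.484, 0.001, 0.0, -0.0, -0.074]
0.316 [0.139, 0.534, 0.001, 0.0, -0.0, -0.082]
0.368 [0.168, 0.582, 0.001, 0.0, -0.0, -0.09]
0.42 [0.199, 0.629, 0.001, 0.0, -0.0, -0.098]
```

>>> {"api": "send_rows", "payload": {"commands": [[[-0.008,0.05,0,0,0,-0.008],[-0.004,0.106,0,0,0,-0.016],[0.003,0.162,0,0,0,-0.024],[0.013,0.218,0,0,0,-0.032],[0.025,0.273,0,0,0,-0.041],[0.041,0.327,0,0,0,-0.049],[0.059,0.38,0,0,0,-0.057],[0.081,0.433,0.001,0,0,-0.065],[0.104,0.484,0.001,0,0,-0.074],[0.131,0.534,0.001,0,0,-0.082],[0.163,0.582,0.001,0,0,-0.09],[0.199,0.629,0.001,0,0,-0.098],[0.199,0.629,0.001,0,0,-0.098],[0.199,0.629,0.001,0,0,-0.098]]]}}

```text
time_s: 7.38
ee_pos: [525.1, -204.8, 119.0]
ee_rot: [-90.0, 66.2, 170.8]
force: [-1.5, -0.6, -2.8]
gripper_width: 27.2
```

```bash
python3 - <<'E'
from h import *
apply([0.199, 0.629, 0.001, 0, 0, -0.098])
s=env.state();l=loc(s['ee_pos']);print(s['ee_pos']-load()[0],s['force'],s['torque'],s['gripper_width'],np.arctan2(l[0],s['ee_pos'][2]-20),np.hypot(l[0],s['ee_pos'][2]-20),l,s['qpos'],s['ee_rot'])
save('scene','s5')
im=cv2.imread('pics/s5.png');cv2.imwrite('pics/s5z.png',cv2.convertScaleAbs(cv2.resize(im[90:230,175:355],None,fx=4,fy=4,interpolation=cv2.INTER_CUBIC),alpha=1.8))
E
```

```text
[-0.21706391 -0.15477312 -0.44417762] [-1.54133817 -0.63003885 -2.7685139 ] [ 0.0003677  -0.06527584 -0.01256635] 27.220121764281835 0.4199380630919152 108.4376785595892 [44.21046428  0.70133809] [-19.90305893  34.14901535  81.63001312  -4.32630454  87.70450268
  80.29328439] [-90.03507001  66.15052903 170.84084994]
```

View pics/s5z.png

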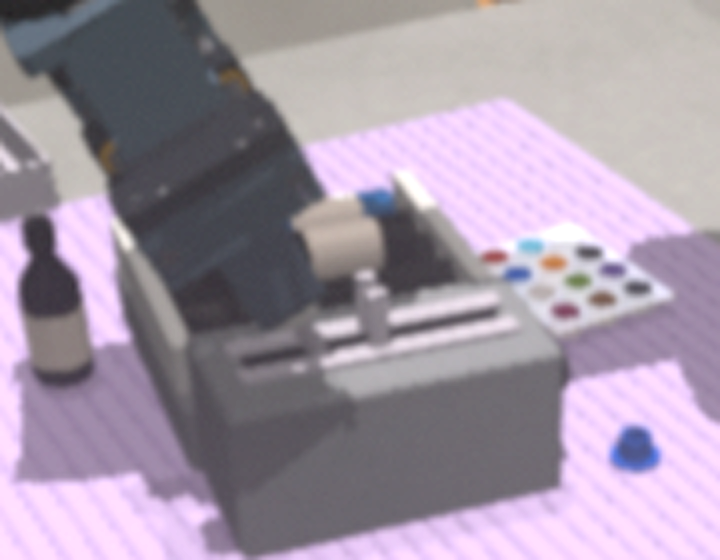

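The lever is past the block, at about +0.42 rad. Releasing, then retracting along the lever axis.

>>> {"api": "send_rows", "payload": {"commands": [[[0,0,0,0,0,0],[0,0,0,0,0,0],[0,0,0,0,0,0],[0,0,0,0,0,0],[0,0,0,0,0,0],[0,0,0,0,0,0],[-0.3,0,0,0,0,0],[-0.6,0,0,0,0,0],[-0.9,0,0,0,0,0],[-1,0,0,0,0,0],[-1,0,0,0,0,0],[-1,0,0,0,0,0]]], "jaw": -1}}

```text
time_s: 8.93
ee_pos: [564.5, -210.9, 209.4]
ee_rot: [-90.1, 65.9, 170.8]
force: [-0.6, -0.2, 0.2]
gripper_width: 91.4
```

```bash
python3 - <<'E'
from h import *
apply([-1,0,0,0,0,0])
s=env.state();print(s['force'],s['gripper_width'],s['ee_pos'])
save('scene','s6');save('top','t6');save('wrist','w6')
im=cv2.imread('pics/s6.png');cv2.imwrite('pics/s6z.png',cv2.convertScaleAbs(cv2.resize(im[90:230,175:355],None,fx=4,fy=4,interpolation=cv2.INTER_CUBIC),alpha=1.8))
E
```

```text
[-0.60069586 -0.18505334  0.24666485] 91.43613356941879 [ 564.48462262 -210.91808585  209.38165189]
```

View pics/s6z.png

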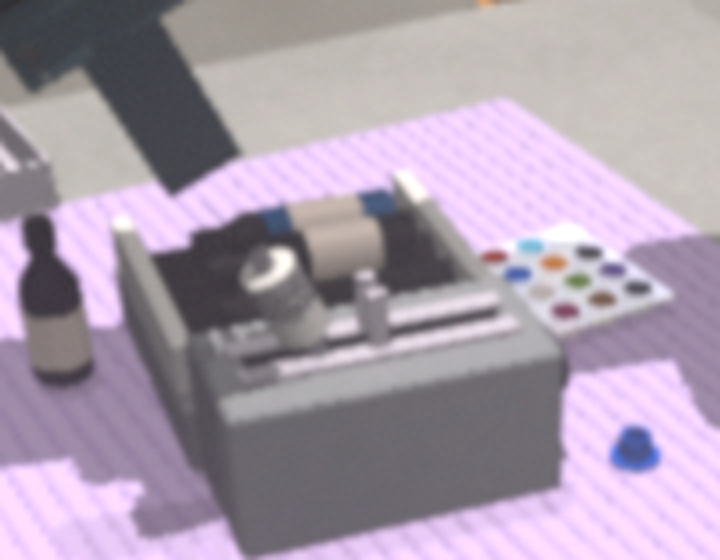

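View pics/w6.png

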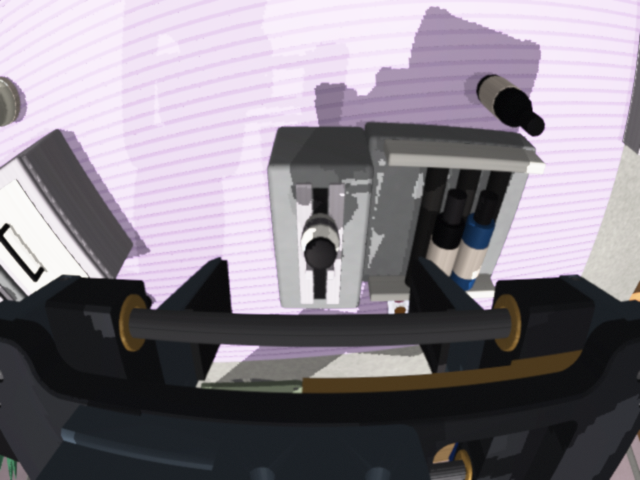

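The lever leans away and the collar looks down. I'll check numerically with wrist and scene depth, projecting each point onto the lever axis.

```bash
python3 - <<'E'
from h import *
im=cv2.imread('pics/w6.png');cv2.imwrite('pics/w6z.png',cv2.convertScaleAbs(cv2.resize(im[170:310,260:400],None,fx=4,fy=4,interpolation=cv2.INTER_CUBIC),alpha=1.4))
d=np.load('pics/s6_d.npy');c=env.get_calibration('scene');im=cv2.imread('pics/s6.png')
L=[]
for v in range(130,185):
  for u in range(215,262):
    if d[v,u]>0:
      p=unproj('scene',u,v,d[v,u],c);l=loc(p);
      if 5<l[0]<85 and abs(l[1])<17 and p[2]>95: L.append([u,v,l[0],l[1],p[2]-20,im[v,u].mean()])
L=np.array(L)
print(len(L))
# axis fit: points; angle of each to hinge
for th in(.40,.42,.44):
  r=L[:,2]*np.sin(th)+L[:,4]*np.cos(th);q=L[:,2]*np.cos(th)-L[:,4]*np.sin(th)
  print(th)
  for lo in range(80,160,5):
    k=(r>=lo)&(r<lo+5)
    if k.sum():print(lo,k.sum(),'q',q[k].min().round(1),q[k].max().round(1),'lat',L[k,3].min().round(1),L[k,3].max().round(1),'bright',L[k,5].mean().round())
E
```

```text
457
0.4
80 1 q 3.9 3.9 lat 12.7 12.7 bright 67.0
85 25 q -10.5 15.2 lat 4.9 16.3 bright 79.0
90 31 q -8.8 16.4 lat 4.2 17.0 bright 78.0
95 33 q -10.1 16.7 lat 1.8 16.3 bright 76.0
100 35 q -10.8 15.6 lat 0.9 16.5 bright 66.0
105 37 q -11.1 16.8 lat 0.9 16.5 bright 58.0
110 33 q -10.1 16.4 lat 3.3 16.6 bright 58.0
115 32 q -10.7 17.0 lat 1.1 16.9 bright 58.0
120 81 q -10.4 17.2 lat -9.9 16.7 bright 97.0
125 27 q -9.4 13.9 lat -5.7 14.1 bright 95.0
130 13 q -0.9 7.2 lat 2.9 7.9 bright 62.0
135 10 q -1.2 7.8 lat 3.7 7.5 bright 54.0
140 19 q -7.5 13.7 lat 1.1 11.8 bright 38.0
145 42 q -6.8 14.2 lat -6.6 15.4 bright 38.0
150 38 q -6.2 10.5 lat -6.6 11.7 bright 44.0
0.42
80 1 q 2.2 2.2 lat 12.7 12.7 bright 67.0
85 25 q -12.3 13.4 lat 4.9 16.3 bright 79.0
90 31 q -10.7 14.6 lat 4.2 17.0 bright 78.0
95 32 q -12.1 14.7 lat 1.8 16.3 bright 76.0
100 35 q -12.9 13.5 lat 0.9 16.5 bright 66.0
105 38 q -13.3 14.6 lat 0.9 16.5 bright 58.0
110 34 q -12.7 14.1 lat 3.3 16.6 bright 58.0
115 29 q -13.1 14.7 lat 1.1 16.9 bright 59.0
120 84 q -12.9 14.8 lat -9.9 16.7 bright 97.0
125 26 q -9.7 12.8 lat -5.7
[... 203 characters left out ...]
.2 8.7 lat -6.6 11.7 bright 44.0
0.44
80 1 q 0.5 0.5 lat 12.7 12.7 bright 67.0
85 25 q -14.1 11.6 lat 4.9 16.3 bright 79.0
90 30 q -12.5 12.7 lat 4.2 17.0 bright 78.0
95 34 q -14.0 12.7 lat 1.8 16.3 bright 76.0
100 33 q -15.0 11.5 lat 0.9 16.5 bright 66.0
105 39 q -15.5 12.5 lat 0.9 16.5 bright 58.0
110 33 q -15.0 11.9 lat 3.3 16.6 bright 58.0
115 30 q -15.4 12.3 lat 1.1 16.9 bright 59.0
120 85 q -15.4 12.4 lat -9.9 16.7 bright 97.0
125 25 q -12.3 10.3 lat -5.7 14.1 bright 89.0
130 13 q -6.2 1.9 lat 2.9 7.9 bright 62.0
135 10 q -6.7 2.3 lat 3.7 7.5 bright 54.0
140 18 q -13.2 7.9 lat 1.1 11.8 bright 39.0
145 42 q -12.8 8.4 lat -6.6 15.4 bright 38.0
150 39 q -12.3 5.7 lat -6.6 11.3 bright 44.0
```

View pics/w6z.png

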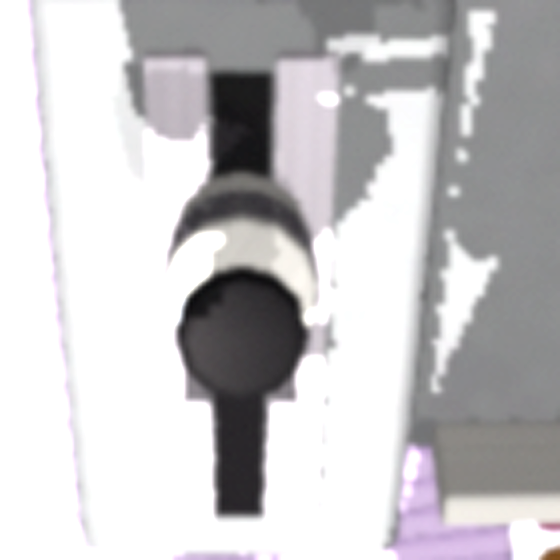

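```bash
python3 - <<'E'
from h import *
a=cv2.imread('pics/top0.png')[200:320,165:330].astype(int);b=cv2.imread('pics/t6.png')[200:320,165:330].astype(int)
f=lambda im:[np.argwhere(im[60:100,10:45].mean(2)<25).mean(0)]
print(f(a),f(b))
s=env.state();print(s['qvel'].round(2),s['force'])
print(env.job_done())
E
```

```text
[array([nan, nan])] [array([nan, nan])]
[ 0.05 -0.13 -0.45 -0.06  0.05 -0.03] [-0.61392496 -0.28369778 -1.0111535 ]
the job is handed in; nothing more can be done
None<stdin>:3: RuntimeWarning: Mean of empty slice.
  ret = um.true_divide(
```

```bash
python3 - <<'E'
import cv2,numpy as np
a=cv2.imread('pics/top0.png')[255:300,170:215];b=cv2.imread('pics/t6.png')[255:300,170:215]
for i in(a,b):
    g=cv2.GaussianBlur(i,(0,0),1).mean(2);print(g.min(),np.argwhere(g<g.min()+12).mean(0),np.abs(a.astype(int)-b).mean())
E
```

```text
29.0 [20.72251309 25.40314136] 9.671604938271605
32.666666666666664 [21.11275964 25.04747774] 9.671604938271605
```

The roller's lever is over on the running side with its collar down, and I handed the job in; no verdict came back. I pinched the collar along the lever axis at about -0.40 rad and lifted it about 13 mm. I then swung it over the gate block to about +0.42 rad, let go and backed the arm off 100 mm. This took about 9 s of the 35 s allowed.

- **Lever and collar:** the last scene depth puts the lever at about 0.42 rad. The collar spans 85–126 mm from the hinge, with bare rod from 126 to 140 mm and the cap above, so it is fully down to within about 1–2 mm.
- **Gripper:** it was open and clear. The wrist force read about 1 N, which is noise level.
- **Rinse tank:** my check of its ball before hand-in failed because the darkness threshold was wrong and it returned no value. Redone afterwards on the saved top-view pictures, the ball had shifted only about 0.5 pixel (under 1 mm), so it was not moved.
- **Disagreements:** the top, scene and wrist views differed by a few mm on the control head's position. Strip edges, slot and cap agreed to about 2 mm, and I used those.

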